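# Find the press shoe that fits the feeler gauge

### The job

Find out with the steel feeler gauge which of the three shoes of the little gluing press is set to it: hold the gauge by its wooden handle and slide the blade in flat along the bed, from the front, under one shoe after another until you find it, without forcing it. One gap is too wide (no drag), one is closed too far (the blade will not go in), and one lets the blade in with a light springy drag; leave the gauge lying in that one, flat on the bed, the blade straight under the shoe with its tip well out behind, and let go. Do not disturb the varnish jar or the cork block.

Things in the scene. Friction and masses are not known exactly. Their poses are not given: they have to be found in the camera images.
- gauge: loose feeler gauge, about 80 g, 138 mm long over all, Wooden handle 70 long x 18 wide x 32 tall mm; grasp it across its 18 mm; flat steel blade 26 wide x 6 thick mm that sticks out 68 mm from the front of the handle, its underside flush with the handle's, its top tapering to 2.5 mm over the last 15 mm. Origin: under the centre of the handle; x axis along the blade towards the tip, z up
- gauge_tip (a point): middle of the blunt front edge of the blade: 103 mm ahead of the gauge's origin, about 1 mm above its underside
- press: fixed small gluing press: wooden bed 250 wide (y) x 140 deep (x) x 20 thick mm, open at the front, reaching 115 mm ahead of the line of shoes and 25 mm behind; green crossbeam (28 mm deep, 64 to 80 mm up) on two posts at y = +-111 mm. Origin: on the bench under the middle shoe; x from front to back, the way the blade goes in, y left, z up
- gap1 (a point): point on top of the bed under the left shoe, 70 mm to the left (+y) of gap2; axes as the press. Three look-alike spindles with black knobs (to about 116 mm above the bench) each carry a steel shoe, round below (radius 10 mm, 36 mm wide), over a bright strip in the bed; their setting differs in an order that changes
- gap2 (a point): point on top of the bed under the middle shoe; axes as the press. Too wide: the shoe stands 9 mm over the bed, no drag at all. Closed: it is locked 1 mm over the bed and the blade stops hard some 3 to 7 mm short of the shoe line
- gap3 (a point): point on top of the bed under the right shoe, 70 mm to the right (-y) of gap2; axes as the press. Right setting: the shoe hangs 4 mm over the bed on a spring of about 3 to 4 N; the tip goes under it, the taper meets it up to 8 mm past the shoe line and lifts it with a push of about 3 to 8 N; fully under from 16 mm on, the blade drags with a few N
- varnish_jar: bystander: jar of amber varnish with a black lid, 56 mm across, 87 mm tall, upright; origin under its centre
- cork_block: bystander: brown cork block 45 x 70 x 30 mm; origin under its centre

How it is judged:
At the end, for the whole second after the job is handed in: Gauge let go and at rest, flat (0.08 rad) in one gap, tip 12 to 60 mm behind the shoe line, within 20 mm of the gap's middle line and 0.2 rad of straight, held on the bed by the sprung shoe with over 2 N (its weight gives 1.1 N at most); jar and cork block within 30 mm of their start (((x of gauge_tip in the frame of gap1 between 0.012 and 0.06 m and y of gauge_tip in the frame of gap1 between -0.02 and 0.02 m) or (x of gauge_tip in the frame of gap2 between 0.012 and 0.06 m and y of gauge_tip in the frame of gap2 between -0.02 and 0.02 m) or (x of gauge_tip in the frame of gap3 between 0.012 and 0.06 m and y of gauge_tip in the frame of gap3 between -0.02 and 0.02 m)) and contact force between gauge and press above 2 N and angle between the x axis of gauge and the x axis of press, either way round below 0.2 rad and angle between gauge's own z axis and vertical below 0.08 rad and linear speed of gauge below 0.01 m/s and distance of each of varnish_jar, cork_block from where it was at the start of the episode below 0.03 m); the robot touches nothing.
It fails at once if the gauge is forced: it bears on the press with more than 60 N (contact force between gauge and press above 60 N).
It fails at once if the varnish jar or the cork block is moved by more than 30 mm (distance of any of varnish_jar, cork_block from where it was at the start of the episode above 0.03 m).
It fails at once if the varnish jar is tipped over (angle between varnish_jar's own z axis and vertical above 0.5 rad).
It also fails if it takes over 72 s, if anything falls off the work surface, if the arm or the gripper's body presses on something with over 40 N, if the wrist force passes 120 N, or if a joint passes its speed limit or range.

### The arm

A 7-joint arm with a two-finger parallel gripper is mounted at the origin on a cart in front of the work surface, level with it; the furniture and walls round the work are solid. World frame = base frame: x ahead of the robot, y to its left, z up, the work surface at z = 0. Lengths are in m, angles in rad, forces in N, time in s.
With the tool pointing down it reaches from about 0.4 to 0.85 m from the base axis. Payload 4.5 kg.
Tool frame: the origin (TCP) lies on the centre line of the jaws, within the pads' length; the fingertips stand 19 mm ahead of it and the grasp point (between the pads) is the TCP (robot.finger_overhang is the distance from the TCP to the fingertips, in m); z points along the fingers, y is the direction in which the jaws open and shut (so a half turn about z gives the same grasp; the last joint's range is limited). The gripper opens to 85 mm and grips with 20 to 120 N. Pads are 22 mm wide; open, the fingers measure 114 mm over their backs; the gripper's body (76 mm by 85 mm) begins 54 mm behind the grasp point. The pads swing forward as they close: fully open they stand 13 mm farther back than shut.
Start: joints at [-1.229, 0.689, -0.195, 1.565, 0.157, 0.902, -0.215], TCP at [0.189, 0.596, 0.221] pointing down, gripper open.
Joint ranges: [-3.01, 3.01], [-0.46, 2.08], [-1.47, 1.51], [0.13, 2.56], [-1, 4.14], [0.04, 2.09], [-2.66, 2.66]. Speed limits (rad/s): [2.57, 2.57, 3.14, 3.14, 3.14, 3.14, 3.14].

### API

Orientations are given as a unit quaternion [w, x, y, z].
In Python, from bench import robot gives the robot as it stands. Calls block until the motion is done:
- robot.move_pose(position, orientation): joint-space move of the TCP to a pose.
- robot.move_l(position, attitude=None, speed=0.15, stop_force=None): straight line of the TCP; attitude=None keeps the orientation; speed is the mean speed in m/s. With stop_force (N) it stops when the force on the tool has changed by that much, and returns True; else False.
- robot.set_joints(angles): joint-space move.
- robot.grip(opening): finger opening in m; the grip force is fixed at half the most; returns when the fingers have stopped.
- robot.pause(seconds).
- robot.inverse_kinematics(position, orientation): joint angles nearest the present ones, or None.
- robot.read_camera(name): name is "scene" or "side" or "wrist"; returns the picture (384x512x3 uint8, red, green, blue); there is no depth.
- robot.get_calibration(name): a dict with "camera_matrix" (3x3 intrinsics, pixels), "distortion" ([k1, k2, p1, p2, k3] as OpenCV has them; the pictures are not rectified), "origin" and "rotation" of the camera in the world. Camera axes: x right, y up, looking along -z (the intrinsics and any distortion apply to the point x, -y, -z); pixel columns grow to the right and rows downward; lengths in m; the calibration is good to about 2 mm. A picture is of the moment at which its call begins: read the wrist's pose just before it. get_calibration takes no time and is no camera call; for the wrist camera it gives the pose at the moment of the call.
A pose or a line that the arm cannot do raises robot.MotionError and nothing moves.
- robot.sign_off(): hands the job in, once; it reports no verdict.
Readings, each from a call of its own:
- robot.read_time(): time.
- robot.read_joint_positions(): joint angles.
- robot.read_qd(): joint speeds.
- robot.read_joint_torque(): joint torques, N m.
- robot.read_position(): TCP position.
- robot.read_ee_rot(): TCP orientation.
- robot.read_ft_force(): force on the tool from outside, world axes, zero at the start.
- robot.read_moment(): the same for the moment, N m.
- robot.read_opening(): finger opening in m.
Only numpy, scipy, OpenCV 4.12 (cv2) and the standard library are available. Lean on these libraries where they do the work, as an engineer would, in place of code of your own. Each camera call takes 0.05 s, during which the arm holds its last target. There are 200 camera calls.

## Working session

There is one attempt and no reset: what is moved stays moved. The work goes in short steps, each a Python script; the robot and the scene stay as the last script left them, time stands still between calls to the robot, and variables do not carry over. Pictures are saved under pics/ and viewed, on a budget of 10 in all, crops included, one or two more only if the job needs it, and the job is handed in when it is done.

```bash
ls; mkdir -p pics
python3 - <<'E'
from bench import robot
import cv2
for n in ["scene","side"]:
    im=robot.read_camera(n); cv2.imwrite(f"pics/{n}0.png",im[:,:,::-1])
    c=robot.get_calibration(n); print(n,c)
print(robot.read_time(),robot.read_ee_rot())
E
```

```text
pics
scene {'camera_matrix': array([[357.05515788,   0.        , 256.20507741],
       [  0.        , 357.05515788, 191.96066315],
       [  0.        ,   0.        ,   1.        ]]), 'distortion': array([-0.07021226,  0.        ,  0.        ,  0.        ,  0.        ]), 'origin': array([-0.07846231, -0.53759197,  0.93785937]), 'rotation': array([ 0.85547776,  0.29634512, -0.14844948, -0.39786948])}
side {'camera_matrix': array([[433.94103305,   0.        , 250.76850152],
       [  0.        , 433.94103305, 194.39049796],
       [  0.        ,   0.        ,   1.        ]]), 'distortion': array([-0.15538522,  0.        ,  0.        ,  0.        ,  0.        ]), 'origin': array([-0.66548368, -0.26440056,  1.16700905]), 'rotation': array([ 0.69914534,  0.29214878, -0.24988515, -0.60282858])}
0.1 [-5.36938801e-05  1.53245367e-01  9.88187779e-01 -8.76242369e-04]
```

View pics/scene0.png

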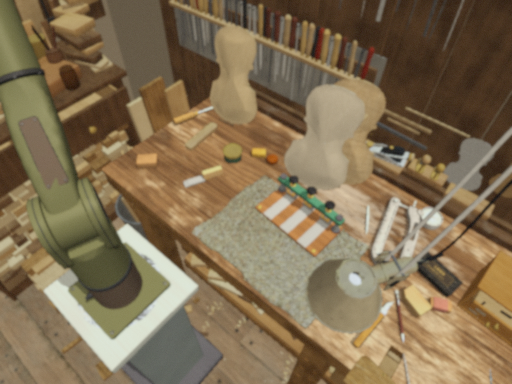

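View pics/side0.png

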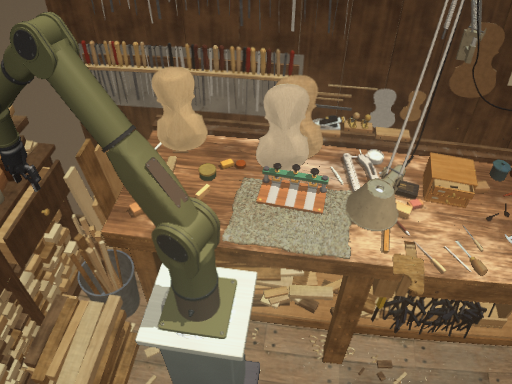

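The press is at about scene (300,212), and there are small objects at (150–280, 125–190). I need a closer look.

```bash
cat > h.py <<'E'
import numpy as np, cv2
from scipy.spatial.transform import Rotation as R
from bench import robot
def rot(q): return R.from_quat([q[1],q[2],q[3],q[0]]).as_matrix()
def ray(c,uv):
    p=cv2.undistortPoints(np.array([[uv]],float),c["camera_matrix"],c["distortion"])[0,0]
    return np.array(c["origin"]),rot(c["rotation"])@np.array([p[0],-p[1],-1.])
def onplane(c,uv,z):
    o,d=ray(c,uv); return o+d*(z-o[2])/d[2]
def proj(c,P):
    q=rot(c["rotation"]).T@(np.array(P,float)-c["origin"]); q=q*[1,-1,-1]
    return cv2.projectPoints(q[None],np.zeros(3),np.zeros(3),c["camera_matrix"],c["distortion"])[0][0,0]
def down(yaw): # tool z down, tool x at yaw in world
    q=(R.from_euler('z',yaw)*R.from_euler('x',np.pi)).as_quat(); return np.array([q[3],*q[:3]])
E
python3 - <<'E'
from h import *
a=cv2.imread("pics/scene0.png"); b=cv2.imread("pics/side0.png")
A=cv2.resize(a[115:275,125:355],(800,557),interpolation=cv2.INTER_CUBIC)
cv2.imwrite("pics/crop1.png",A)
c=robot.get_calibration("scene")
for uv in [(194,182),(212,170),(147,159),(232,152),(260,153),(272,158),(300,235),(258,212),(310,248),(336,236)]: print(uv,onplane(c,uv,0.02).round(3))
print(rot(robot.read_ee_rot()).round(2)); w=robot.get_calibration("wrist"); print(w, rot(w["rotation"]).round(2))
E
```

```text
(194, 182) [0.395 0.106 0.02 ]
(212, 170) [0.473 0.098 0.02 ]
(147, 159) [0.36  0.311 0.02 ]
(232, 152) [0.583 0.105 0.02 ]
(260, 153) [0.645 0.025 0.02 ]
(272, 158) [ 0.654 -0.024  0.02 ]
(300, 235) [ 0.456 -0.287  0.02 ]
(258, 212) [ 0.439 -0.136  0.02 ]
(310, 248) [ 0.438 -0.336  0.02 ]
(336, 236) [ 0.524 -0.373  0.02 ]
[[-0.95  0.3  -0.  ]
 [ 0.3   0.95 -0.  ]
 [-0.   -0.   -1.  ]]
{'camera_matrix': array([[316.74239639,   0.        , 255.68959762],
       [  0.        , 316.74239639, 192.96444227],
       [  0.        ,   0.        ,   1.        ]]), 'distortion': array([-0.07189195,  0.        ,  0.        ,  0.        ,  0.        ]), 'origin': array([0.12024275, 0.61759596, 0.37364382]), 'rotation': array([ 0.79836662, -0.11662935, -0.08470029,  0.58466589])} [[ 0.3  -0.91 -0.27]
 [ 0.95  0.29  0.09]
 [-0.   -0.29  0.96]]
```

View pics/crop1.png

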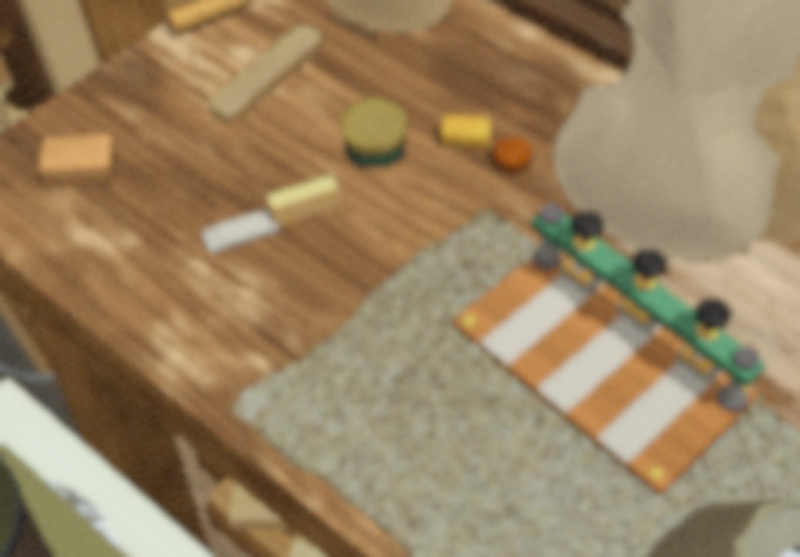

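Run:
```python
from h import *
S=lambda x,y:(125+x/3.478,115+y/3.478)
c=robot.get_calibration("scene")
tip=onplane(c,S(205,238),0.002); hb=onplane(c,S(338,183),0.032)
g=tip-hb; yaw=np.arctan2(g[1],g[0]); print("gauge",tip,hb,yaw,np.hypot(*g[:2]))
F=[onplane(c,S(*p),0.02) for p in [(457,318),(663,483)]]
d=F[0]-F[1]; py=np.arctan2(d[1],d[0])-np.pi/2; print("press",F,py,np.hypot(*d[:2]))
# lamp triangulation
s=robot.get_calibration("side")
o1,d1=ray(c,(345,290)); o2,d2=ray(s,(373,203))
t=np.linalg.lstsq(np.c_[d1,-d2],o2-o1,rcond=None)[0]; print("lamp",o1+d1*t[0],o2+d2*t[1])
ux=np.array([np.cos(yaw),np.sin(yaw),0]); ctr=(hb+35e-3*ux); ctr[2]=.024
px=np.array([np.cos(py),np.sin(py),0])
mid=(F[0]+F[1])/2+px*(.115-.068); mid[2]=.046
for k in (0,np.pi):
  for nm,P,y in (("pick",ctr,yaw+k),("place",mid,py+k)):
    for dz in (0,.15):
      q=robot.inverse_kinematics(P+[0,0,dz],down(y)); print(k,nm,P,None if q is None else np.round(q,2))
# view pose for wrist cam over gauge
for k in (0,np.pi):
  q=robot.inverse_kinematics(ctr+[0,0,.2],down(yaw+k)); print(q is not None)
```

```text
gauge [0.37697917 0.14040546 0.002     ] [0.49650018 0.0711868  0.032     ] 2.616657305433849 0.13811768492323123
press [array([ 0.45260273, -0.11842112,  0.02      ]), array([ 0.43266206, -0.35938045,  0.02      ])] -0.0825671836792563 0.24178301702982144
lamp [ 0.28441398 -0.49649985  0.22922409] [ 0.28536346 -0.49493028  0.22980131]
0 pick [0.46621271 0.0887273  0.024     ] [-0.22  0.87 -0.1   2.15  0.55  0.15  0.21]
0 pick [0.46621271 0.0887273  0.024     ] [-0.15  0.58 -0.21  2.06  0.23  0.53  0.52]
0 place [ 0.48947228 -0.24277704  0.046     ] [ 0.28  0.87  0.17  1.94 -0.37  0.36 -0.92]
0 place [ 0.48947228 -0.24277704  0.046     ] [ 0.14  0.65  0.39  1.85 -0.36  0.71 -0.91]
3.141592653589793 pick [0.46621271 0.0887273  0.024     ] [ 0.12  0.96 -0.69  2.13  1.28  0.57  2.64]
3.141592653589793 pick [0.46621271 0.0887273  0.024     ] [-0.78  0.75  0.87  2.09 -0.89  0.73 -1.42]
3.141592653589793 place [ 0.48947228 -0.24277704  0.046     ] [ 0.61  0.89 -0.4   1.92  0.71  0.48  1.19]
3.141592653589793 place [ 0.48947228 -0.24277704  0.046     ] [ 0.63  0.64 -0.42  1.82  0.37  0.75  1.5 ]
True
True
```

Run:
```python
from h import *
yaw=2.617
robot.move_pose([.455,.095,.23],down(yaw))
print(robot.read_joint_positions(),robot.read_position(),rot(robot.read_ee_rot()).round(2)[:,0],yaw, robot.read_time())
np.save("w1.npy",robot.get_calibration("wrist"),allow_pickle=True)
im=robot.read_camera("wrist"); cv2.imwrite("pics/w1.png",im[:,:,::-1])
```

```text
[-0.16262429  0.47500327 -0.21545701  2.01880509  0.15856392  0.66265468
  0.56796856] [0.45517385 0.0962572  0.2300485 ] [-0.87  0.5   0.  ] 2.617 2.1417
```

View pics/w1.png

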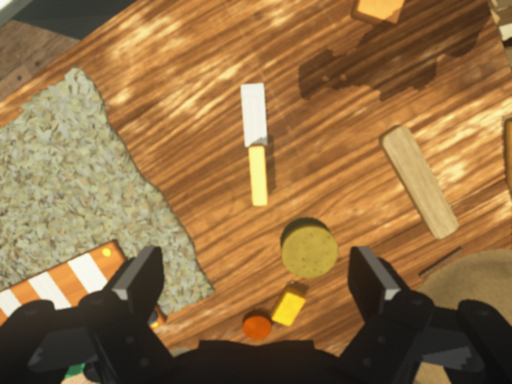

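The gauge is pointing up in the image: tip at (253,85), handle rear at (260,205). The nearest bystander is the tin at (308,248). I'll measure the gauge by mask, then grasp it.

Run:
```python
from h import *
c=np.load("w1.npy",allow_pickle=True).item(); im=cv2.imread("pics/w1.png"); hsv=cv2.cvtColor(im,cv2.COLOR_BGR2HSV)
roi=np.zeros(im.shape[:2],np.uint8); roi[70:220,230:285]=1
def big(m):
    n,l,s,ce=cv2.connectedComponentsWithStats((m*roi).astype(np.uint8)); i=1+s[1:,4].argmax()
    k=cv2.findContours((l==i).astype(np.uint8),0,1)[0][0]; return cv2.minAreaRect(k)
H,Sa,V=cv2.split(hsv)
hand=big((H>20)&(H<35)&(Sa>90)&(V>190)); bl=big((Sa<40)&(V>170))
print(hand,bl)
def mids(r):
    b=cv2.boxPoints(r); b=b[b[:,1].argsort()]; return (b[0]+b[1])/2,(b[2]+b[3])/2
h0,h1=[onplane(c,p,.032) for p in mids(hand)]; b0,b1=[onplane(c,p,.004) for p in mids(bl)]
print(h0,h1,np.linalg.norm(h0-h1),b0,b1,np.linalg.norm(b0-b1))
for a,b in((h0,h1),(b0,b1),(b0,h1)): print(np.arctan2(*(a-b)[1::-1]))
```

```text
((257.59637451171875, 175.99378967285156), (58.71663284301758, 14.968877792358398), 86.3086166381836) ((253.7305908203125, 114.30420684814453), (60.58579635620117, 21.445497512817383), 86.53176879882812)
[0.43667604 0.10782563 0.032     ] [0.4984038  0.07744999 0.032     ] 0.06879677331936267 [0.37570622 0.13790369 0.004     ] [0.43788289 0.10698546 0.004     ] 0.06943972452446556
2.6842926989811
2.6801361784764453
2.6837981553536245
```

Run:
```python
from h import *
yaw=2.683; G=np.array([.4675,.0926,.024])
robot.move_pose(G+[0,0,.08],down(yaw)); print(robot.move_l(G,speed=.08,stop_force=15), robot.read_position())
robot.grip(0.0); print("open",robot.read_opening())
robot.move_l(G+[0,0,.2],speed=.2); print(robot.read_opening(),robot.read_ft_force())
py=-.083
robot.move_pose([.42,-.22,.24],down(py)); print(robot.read_joint_positions(),robot.read_position(),rot(robot.read_ee_rot())[:,0],robot.read_time())
np.save("w2.npy",robot.get_calibration("wrist"),allow_pickle=True)
im=robot.read_camera("wrist"); cv2.imwrite("pics/w2.png",im[:,:,::-1])
```

```text
False [0.46781646 0.0926263  0.0244052 ]
open -0.00020014401572644573
0.00021197817172061506 [-0.76613004 -0.41027403 -0.29208361]
[ 0.03422367  0.52252815  0.54683566  2.00529485 -0.40423577  0.72212046
 -0.81977736] [ 0.42024637 -0.21876986  0.23941237] [ 0.99682726 -0.07958644 -0.0011847 ] 7.125
```

View pics/w2.png

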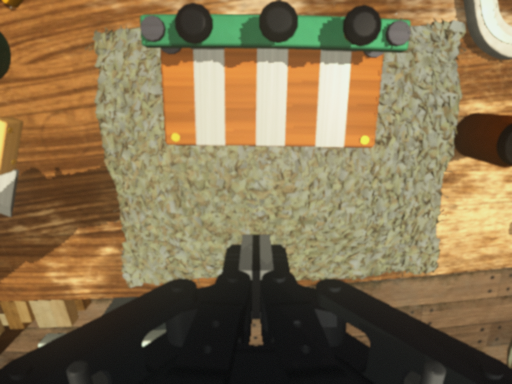

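The grasp missed: the fingers are shut on nothing. The gauge shows at the left edge of this view, around (5,165), and the jar is at (485,138). I'll check whether the gauge moved.

Run:
```python
from h import *
c=np.load("w2.npy",allow_pickle=True).item()
for p in [(.4675,.0926,.032),(.436,.108,.032),(.498,.077,.032),(.3757,.138,.004)]: print(proj(c,p))
robot.grip(.085)
robot.move_pose([.46,.095,.23],down(2.683)); print(robot.read_position())
np.save("w3.npy",robot.get_calibration("wrist"),allow_pickle=True)
im=robot.read_camera("wrist"); cv2.imwrite("pics/w3.png",im[:,:,::-1]); print(robot.read_opening(),robot.read_time())
```

```text
[ -4.45677105 147.24170232]
[ -8.24244025 173.68208145]
[  0.23247478 120.31504745]
[  0.95587869 213.28296734]
[0.46005269 0.09363933 0.22982624]
0.08499599607489816 9.3
```

View pics/w3.png

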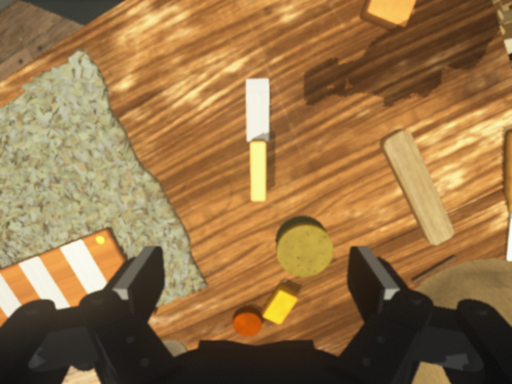

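Run:
```python
from h import *
c=np.load("w3.npy",allow_pickle=True).item(); c1=np.load("w1.npy",allow_pickle=True).item(); c2=np.load("w2.npy",allow_pickle=True).item()
pts={"tipmid":((253,84),(257.5,78)),"rear":((260,205),(258.5,200)),"blade/handle":((257,146),(258,140)),"tin":((308,248),(304,247)),"yel":((290,305),(281,304))}
for k,(a,b) in pts.items():
    o1,d1=ray(c1,a);o2,d2=ray(c,b)
    print(k,[onplane(cc,u,z).round(4)[:2] for cc,u in((c1,a),(c,b)) for z in (0,.032)])
print("TCP in w2",proj(c2,[.42025,-.21877,.2394]),proj(c2,[.42025,-.21877,.2204]))
print("TCP in w3",proj(c,[.46005,.0936,.2298]),proj(c,[.46005,.0936,.03]), proj(c,[.4675,.0926,.032]))
print("rear xyz scene/w1 check", proj(robot.get_calibration("scene"),[.498,.0775,.032]),proj(robot.get_calibration("side"),[.4675,.0926,.032]))
R1=rot(c["rotation"]);print(R1.round(3),c["origin"])
```

```text
tipmid [array([0.3761, 0.1391]), array([0.3775, 0.1386]), array([0.3748, 0.1387]), array([0.3765, 0.1377])]
rear [array([0.5081, 0.0732]), array([0.4984, 0.0781]), array([0.5072, 0.0746]), array([0.4979, 0.0789])]
blade/handle [array([0.4408, 0.1073]), array([0.4367, 0.1095]), array([0.4389, 0.1077]), array([0.4353, 0.1092])]
tin [array([0.5929, 0.0988]), array([0.5761, 0.1016]), array([0.5933, 0.0998]), array([0.5768, 0.1021])]
yel [array([0.6604, 0.0357]), array([0.638 , 0.0438]), array([0.661 , 0.0345]), array([0.6388, 0.0421])]
TCP in w2 [256.34245169 241.85157101] [256.32693076 227.85586306]
TCP in w3 [254.64857227 241.82444079] [255.31028902 165.55307406] [257.44196536 172.07179643]
rear xyz scene/w1 check [221.14228661 166.49244416] [202.54036823 188.93161584]
[[ 0.445 -0.858 -0.255]
 [ 0.896  0.426  0.127]
 [-0.001 -0.285  0.958]] [0.39530246 0.12648956 0.3830362 ]
```

Both views put the gauge at the same place and show it unmoved. I'll try again, closing in steps and recording the openings and forces.

Run:
```python
from h import *
yaw=2.683; G=np.array([.4665,.0935,.022])
robot.move_l(G+[0,0,.05],speed=.15); robot.move_l(G,attitude=down(yaw),speed=.06,stop_force=15); print(robot.read_position(),rot(robot.read_ee_rot()).round(3))
im=robot.read_camera("wrist"); cv2.imwrite("pics/w4a.png",im[:,:,::-1])
for o in (.04,.025,.018,.012,.005):
    robot.grip(o); print(o,robot.read_opening(),robot.read_ft_force().round(2),robot.read_time())
im2=robot.read_camera("wrist"); cv2.imwrite("pics/w4.png",np.hstack([im,im2])[:, :, ::-1][:,::1]); 
m=np.hstack([im,im2])[:,:,::-1]; cv2.imwrite("pics/w4.png",cv2.resize(m,(800,300)))
```

```text
[0.46666545 0.09352021 0.02218325] [[-0.897  0.443  0.   ]
 [ 0.443  0.897  0.   ]
 [-0.     0.    -1.   ]]
0.04 0.03980215391973807 [-0.12  0.05 -0.6 ] 12.05
0.025 0.024571748974689105 [-0.97 -0.04  0.76] 12.35
0.018 0.01802896702273752 [ 0.3   0.02 -0.03] 12.5917
0.012 0.012144391155104902 [-1.44 -1.39  6.08] 12.8333
0.005 0.005431596980041128 [-3.07 -3.72 14.63] 13.075
```

View pics/w4.png

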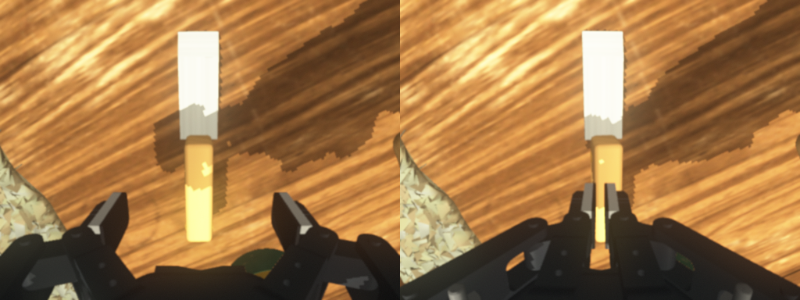

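The right half shows the fingers closing over the top of the handle, with an upward force of 14 N. So the handle may be lower than the fingertips. I'll check its true height by triangulation with the close view.

Run:
```python
from h import *
print(robot.read_position(),robot.read_ft_force()); robot.grip(.085); print(robot.read_position())
c=robot.get_calibration("wrist"); c3=np.load("w3.npy",allow_pickle=True).item()
im=cv2.imread("pics/w4a.png"); H,S,V=cv2.split(cv2.cvtColor(im,cv2.COLOR_BGR2HSV))
f=512/400; fy=384/300
A={"tipL":((178*f,32*fy),(247,79)),"tipR":((218*f,32*fy),(269,78)),"rearL":((187*f,241*fy),(251,201)),"rearR":((210*f,241*fy),(266,201)),"frontL":((186*f,137*fy),(250,141)),"frontR":((212*f,137*fy),(267,141))}
for k,(a,b) in A.items():
    o1,d1=ray(c,a);o2,d2=ray(c3,b); t=np.linalg.lstsq(np.c_[d1,-d2],o2-o1,rcond=None)[0]
    print(k,(o1+d1*t[0]).round(4),(o2+d2*t[1]).round(4), onplane(c,a,.032)[:2].round(4),onplane(c,a,0)[:2].round(4))
```

```text
[0.46555571 0.09124437 0.02305448] [-2.61897577 -3.32405578 14.89648184]
[0.46637848 0.09346939 0.02183063]
tipL [0.3712 0.1261 0.0121] [0.3712 0.1274 0.0121] [0.3749 0.1261] [0.369  0.1261]
tipR [ 0.38    0.1503 -0.0049] [ 0.3805  0.1509 -0.0048] [0.3844 0.1453] [0.3806 0.1497]
rearL [0.4958 0.0696 0.0286] [0.496  0.07   0.0286] [0.4936 0.0709] [0.5142 0.0586]
rearR [0.5032 0.0839 0.0282] [0.504  0.0858 0.0282] [0.5005 0.085 ] [0.5227 0.0759]
frontL [ 0.4361  0.0973 -0.0087] [ 0.4366  0.0979 -0.0087] [0.4284 0.1036] [0.4344 0.0987]
frontR [ 0.4461  0.1148 -0.014 ] [ 0.4466  0.1165 -0.014 ] [0.4352 0.1175] [0.4428 0.1156]
```

Run:
```python
from h import *
print(robot.finger_overhang)
c=robot.get_calibration("wrist"); T=np.array(robot.read_position()); X=rot(robot.read_ee_rot())
for dx in (-.011,0,.011):
  for tz in (-.02,0,.01,.019): print(dx,tz,(proj(c,T+X@[dx,.009,tz])/1.28).round(0))
im2=cv2.imread("pics/w4.png"); im=cv2.imread("pics/w4a.png")
robot.grip(.018); a=robot.read_camera("wrist"); s=robot.read_camera("scene"); robot.grip(.005); b=robot.read_camera("wrist")
m=np.hstack([x[150:384,150:360] for x in (a,b)])[:,:,::-1]
cv2.imwrite("pics/w5.png",cv2.resize(m,(800,446),interpolation=cv2.INTER_CUBIC)); print(robot.read_opening(),robot.read_ft_force())
robot.grip(.085); print(robot.read_position())
```

```text
0.019
-0.011 -0.02 [214. 219.]
-0.011 0 [212. 203.]
-0.011 0.01 [211. 197.]
-0.011 0.019 [211. 191.]
0 -0.02 [214. 203.]
0 0 [212. 189.]
0 0.01 [212. 183.]
0 0.019 [211. 178.]
0.011 -0.02 [214. 187.]
0.011 0 [213. 174.]
0.011 0.01 [212. 169.]
0.011 0.019 [211. 164.]
0.00518771846267473 [-2.50997411 -2.55697517 14.93279279]
[0.46641043 0.09349281 0.02186274]
```

View pics/w5.png

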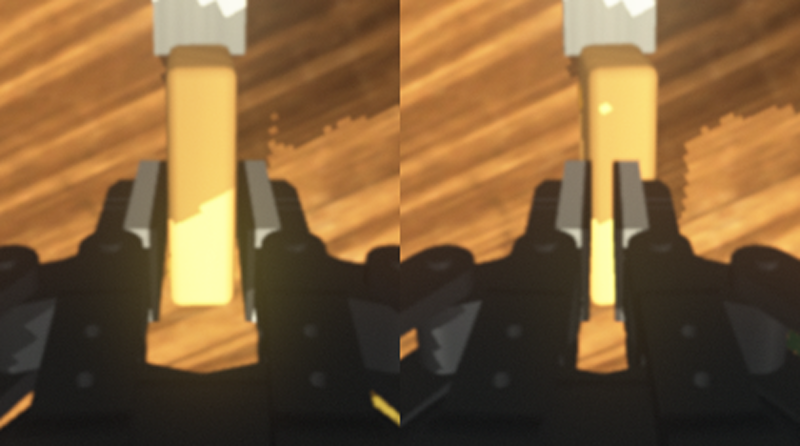

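At 18 mm opening the handle sits between the pads. At 5 mm the pads ride over the handle top. The fingertips also appear about 16 mm behind the TCP rather than 19 mm ahead of it. I'll test this by touching the bench with the fingers closed.

Run:
```python
from h import *
G=np.array([.4665,.0935,.022])
robot.move_l(G+[0,0,.06],speed=.15)
robot.grip(0.)
P=np.array([.436,.033,.05]); robot.move_l(P+[0,0,.03],speed=.15)
robot.move_l(P,speed=.1); robot.pause(.2)
P[2]=-.015
try: print(robot.move_l(P,speed=.03,stop_force=4))
except Exception as e: print(e)
print(robot.read_position(),robot.read_ft_force(),robot.read_time(),robot.read_opening())
im=robot.read_camera("wrist"); s=robot.read_camera("side")
cv2.imwrite("pics/w6.png",im[:,:,::-1])
```

```text
the arm cannot follow that straight line within its joint ranges
[0.43640085 0.03321784 0.05050418] [ 0.58234681 -0.72094969  0.73966223] 18.2583 -3.0940496769850975e-05
```

Run:
```python
from h import *
print(robot.read_joint_positions().round(2))
P=np.array(robot.read_position())
for z in (.0,.005,.01,.015):
    P[2]=z
    try: print(z,robot.move_l(P,speed=.03,stop_force=4)); break
    except robot.MotionError as e: print(z,e)
print(robot.read_position(),robot.read_ft_force(),robot.read_joint_positions().round(2),robot.read_time())
```

```text
[-0.15  0.8  -0.05  2.25  0.37  0.09  0.56]
0.0 the arm cannot follow that straight line within its joint ranges
0.005 the arm cannot follow that straight line within its joint ranges
0.01 the arm cannot follow that straight line within its joint ranges
0.015 the arm cannot follow that straight line within its joint ranges
[0.43632546 0.03303587 0.05041396] [ 0.05134873  0.19177058 -0.26643369] [-0.15  0.8  -0.05  2.25  0.37  0.09  0.56] 18.3583
```

Run:
```python
from h import *
P=np.array([.53,.01,.07]); robot.move_l([*robot.read_position()[:2],.09]); robot.move_l([.53,.01,.09]); robot.move_l([.53,.01,.05],speed=.1); robot.pause(.2)
for z in (-.015,.0,.01):
    try: print(z,robot.move_l([.53,.01,z],speed=.03,stop_force=4)); break
    except robot.MotionError as e: print(z,e)
print(robot.read_position(),robot.read_ft_force(),robot.read_joint_positions().round(2),robot.read_time())
robot.move_l([.53,.01,.06])
```

```text
-0.015 True
[ 0.5299762   0.01004809 -0.01000341] [-8.51128993e-01 -4.12870471e-03  4.46119580e+00] [-0.04  0.96 -0.1   1.98  0.39  0.22  0.62] 22.0917
```

The fingers touch the bench at a reported z of -0.010, so the real fingertips are 29 mm shorter than stated. I'll correct for that. Joint 6 is near its limit here, so I'll check which pick and place postures can be reached.

Run:
```python
from h import *
yaw=2.683; u=np.array([np.cos(yaw),np.sin(yaw),0]); C=np.array([.4668,.0935,-.006])
py=-.083; px=np.array([np.cos(py),np.sin(py),0]); lat=np.array([-px[1],px[0],0])
F=np.array([.4426,-.2389,0]) # front mid of bed
for k in (0,np.pi):
  for back in (0,.010,.014):
    for dz in (0,.1):
      q=robot.inverse_kinematics(C-back*u+[0,0,dz],down(yaw+k)); print(k,"pick",back,dz,None if q is None else np.round(q,2))
  for side in (.07,0,-.07):
   for adv in (.115+.035-.103-.010,.115-.03-.103-.010):
    P=F+px*adv+lat*side; P[2]=.016
    q=robot.inverse_kinematics(P,down(py+k)); print(k,"place",side,round(adv,3),P.round(3),None if q is None else np.round(q,2))
```

```text
0 pick 0 0 [-0.28  0.93 -0.03  2.15  0.38  0.07  0.44]
0 pick 0 0.1 [-0.2   0.73 -0.15  2.12  0.31  0.32  0.5 ]
0 pick 0.01 0 [-0.25  0.93 -0.04  2.12  0.38  0.09  0.46]
0 pick 0.01 0.1 [-0.19  0.73 -0.15  2.09  0.31  0.34  0.51]
0 pick 0.014 0 [-0.25  0.93 -0.05  2.11  0.38  0.1   0.46]
0 pick 0.014 0.1 [-0.18  0.73 -0.16  2.09  0.31  0.34  0.52]
0 place 0.07 0.037 [ 0.485 -0.172  0.016] [ 0.12  0.92  0.22  2.04 -0.73  0.26 -0.69]
0 place 0.07 -0.028 [ 0.42  -0.167  0.016] [ 0.25  0.89  0.04  2.22 -0.72  0.05 -0.65]
0 place 0 0.037 [ 0.479 -0.242  0.016] [ 0.24  0.93  0.24  1.97 -0.67  0.31 -0.63]
0 place 0 -0.028 [ 0.415 -0.237  0.016] [ 0.36  0.89  0.1   2.15 -0.64  0.13 -0.59]
0 place -0.07 0.037 [ 0.474 -0.312  0.016] [ 0.35  0.95  0.27  1.88 -0.61  0.39 -0.58]
0 place -0.07 -0.028 [ 0.409 -0.306  0.016] [ 0.46  0.91  0.15  2.05 -0.56  0.22 -0.55]
3.141592653589793 pick 0 0 [ 0.12  1.02 -0.69  2.13  1.4   0.59  2.6 ]
3.141592653589793 pick 0 0.1 [-0.55  0.78  0.43  2.14 -0.85  0.4  -1.45]
3.141592653589793 pick 0.01 0 [ 0.14  1.03 -0.71  2.1   1.37  0.61  2.65]
3.141592653589793 pick 0.01 0.1 [-0.54  0.79  0.43  2.11 -0.83  0.42 -1.47]
3.141592653589793 pick 0.014 0 [ 0.38  1.3  -1.26  2.08  1.48  1.17  2.62]
3.141592653589793 pick 0.014 0.1 [-0.53  0.79  0.43  2.1  -0.82  0.42 -1.48]
3.141592653589793 place 0.07 0.037 [ 0.485 -0.172  0.016] [ 0.38  0.9  -0.22  2.03  0.66  0.28  1.09]
3.141592653589793 place 0.07 -0.028 [ 0.42  -0.167  0.016] [ 0.31  0.88 -0.05  2.21  0.73  0.06  1.03]
3.141592653589793 place 0 0.037 [ 0.479 -0.242  0.016] [ 0.55  0.92 -0.29  1.96  0.69  0.36  1.21]
3.141592653589793 place 0 -0.028 [ 0.415 -0.237  0.016] [ 0.51  0.89 -0.15  2.14  0.77  0.17  1.15]
3.141592653589793 place -0.07 0.037 [ 0.474 -0.312  0.016] [ 0.72  0.95 -0.37  1.86  0.72  0.47  1.32]
3.141592653589793 place -0.07 -0.028 [ 0.409 -0.306  0.016] [ 0.73  0.91 -0.3   2.04  0.83  0.32  1.23]
```

Run:
```python
from h import *
c=np.load("w2.npy",allow_pickle=True).item()
im=cv2.imread("pics/w2.png"); H,S,V=cv2.split(cv2.cvtColor(im,cv2.COLOR_BGR2HSV))
m=((S<60)&(V>150)).astype(np.uint8)*255; m[:56]=0; m[150:]=0; m[:,:180]=0; m[:,360:]=0
for k in cv2.findContours(cv2.morphologyEx(m,cv2.MORPH_OPEN,np.ones((5,5))),0,1)[0]:
    if cv2.contourArea(k)<800: continue
    k=k[:,0]; top=k[abs(k[:,1]-(k[:,1].min()+6))<3]; bot=k[abs(k[:,1]-(k[:,1].max()-6))<3]
    a=onplane(c,((top[:,0].min()+top[:,0].max())/2,top[:,1].mean()),.02); b=onplane(c,((bot[:,0].min()+bot[:,0].max())/2,bot[:,1].mean()),.02)
    print("strip",a.round(4),b.round(4),"yaw",np.arctan2(*(a-b)[1::-1]).round(4))
for n,uv,z in (("fl",(166,145.5),.02),("fr",(376,147),.02),("knobL",(194,23),.116),("knobM",(279,22),.116),("knobR",(362,25),.116),("brass",(175,137),.02),("brass",(365,141),.02),("jar lid",(506,145),.087),("jar base",(465,135),0.0),("beamfrontL",(143,47),.08),("beamfrontR",(408,52),.08)): print(n,onplane(c,uv,z).round(4))
```

```text
strip [ 0.527  -0.3142  0.02  ] [ 0.4389 -0.3067  0.02  ] yaw -0.0853
strip [ 0.5313 -0.2444  0.02  ] [ 0.4405 -0.2366  0.02  ] yaw -0.0859
strip [ 0.5374 -0.175   0.02  ] [ 0.4521 -0.1675  0.02  ] yaw -0.0874
fl [ 0.4489 -0.1139  0.02  ]
fr [ 0.4278 -0.3623  0.02  ]
knobL [ 0.5564 -0.1793  0.116 ]
knobM [ 0.5514 -0.2473  0.116 ]
knobR [ 0.5449 -0.3142  0.116 ]
brass [ 0.4579 -0.126   0.02  ]
brass [ 0.4359 -0.3489  0.02  ]
jar lid [ 0.4327 -0.4733  0.087 ]
jar base [ 0.4319 -0.4854  0.    ]
beamfrontL [ 0.5488 -0.1236  0.08  ]
beamfrontR [ 0.526  -0.3695  0.08  ]
```

Run:
```python
from h import *
yaw=2.683; u=np.array([np.cos(yaw),np.sin(yaw),0]); G=np.array([.4668,.0935,-.006])-.014*u
robot.grip(.085)
robot.move_l(G+[0,0,.1],attitude=down(yaw),speed=.2)
print(robot.move_l(G,speed=.1,stop_force=8),robot.read_position(),robot.read_ft_force())
robot.grip(0.); print("open",robot.read_opening(),robot.read_ft_force())
robot.move_l(G+[0,0,.1],speed=.15); print(robot.read_opening(),robot.read_ft_force(),robot.read_time())
robot.pause(.2); print("held weight",robot.read_ft_force())
im=robot.read_camera("wrist"); cv2.imwrite("pics/w7.png",im[:,:,::-1])
```

```text
False [ 0.47967215  0.08728694 -0.00557606] [ 0.27773228  0.14751706 -0.48061799]
open 0.016897974458051242 [ 0.02930446 -0.7283836   5.30423519]
0.01717603030235954 [-0.27312731 -0.50689836 -1.42288387] 26.725
held weight [-0.35086017 -0.06356944 -0.29622895]
```

The gauge is now held, with the jaws at 17 mm. The press strips give yaw -0.086, and gap2 is at (0.5525,-0.2477). Next is the left gap, sliding in small force-checked steps.

```bash
cat > t.py <<'E'
from h import *
py=-.086; px=np.array([np.cos(py),np.sin(py),0]); lat=np.array([-px[1],px[0],0]); g2=np.array([.5525,-.2477,0]); L=.117
def tcp(side,tip,z): return g2+lat*side+px*(tip-L)+np.array([0,0,z])
def enter(side,z0=.0155):
    robot.move_pose(tcp(side,-.055,.11),down(py))
    robot.move_l(tcp(side,-.055,.075),speed=.2)
    robot.move_l(tcp(side,-.02,.026),speed=.12); robot.pause(.15)
    f0=np.array(robot.read_ft_force())
    hit=robot.move_l(tcp(side,-.02,z0-.004),speed=.02,stop_force=2.5)
    p=np.array(robot.read_position()); print("down",hit,p.round(4),(np.array(robot.read_ft_force())-f0).round(2),"t",robot.read_time())
    return p[2],f0
def slide(side,z,f0,tips):
    for s in tips:
        hit=robot.move_l(tcp(side,s,z),speed=.025,stop_force=9)
        f=np.array(robot.read_ft_force())-f0; p=np.array(robot.read_position())
        real=(p-g2-lat*side)@px+L
        print(f"{s:.3f} tip {real:.4f} push {-f@px:.1f} lat {f@lat:.1f} z {f[2]:.1f}",hit)
        if hit or -f@px>14: return True
    return False
E
python3 - <<'E'
from t import *
robot.move_l([*robot.read_position()[:2],.15],speed=.2)
z,f0=enter(.07); print(slide(.07,z,f0,np.arange(-.012,.021,.004)),robot.read_opening(),robot.read_time())
E
```

```text
down True [ 0.422  -0.1662  0.0142] [-0.66 -0.74  5.39] t 30.2667
-0.012 tip -0.0130 push 2.2 lat -0.2 z 6.7 False
-0.008 tip -0.0093 push 3.9 lat -1.1 z 6.1 False
-0.004 tip -0.0054 push 2.1 lat -0.2 z 6.0 False
0.000 tip -0.0029 push 5.5 lat -1.0 z 8.2 False
0.004 tip -0.0029 push 0.9 lat -0.0 z 6.3 True
True 0.016916711381466196 31.8833
```

Left gap: the blade stops hard about 3 mm short of the shoe line, so it is closed. Next is the middle gap.

Run:
```python
from t import *
def out(side,z):
    robot.move_l(tcp(side,-.02,z+.001),speed=.1); robot.move_l(tcp(side,-.055,.075),speed=.2)
out(.07,.0142); robot.move_l(tcp(0,-.055,.075),speed=.2)
z,f0=enter(0); print(slide(0,z,f0,np.arange(-.012,.025,.006)),robot.read_opening(),robot.read_time())
```

```text
down True [ 0.4158 -0.2359  0.0141] [-1.16  0.17  3.96] t 35.175
-0.012 tip -0.0136 push 4.3 lat 0.0 z 7.1 False
-0.006 tip -0.0078 push 4.7 lat 0.4 z 7.5 False
0.000 tip -0.0020 push 4.1 lat -0.8 z 8.1 False
0.006 tip 0.0039 push 5.0 lat -0.6 z 8.4 False
0.012 tip 0.0099 push 4.6 lat -0.9 z 8.0 False
0.018 tip 0.0159 push 5.2 lat -0.5 z 8.2 False
0.024 tip 0.0219 push 4.9 lat -0.7 z 7.6 False
False 0.016979420705552188 38.0083
```

The middle gap shows constant bed friction and no step at the shoe, so it is too wide. Now the right gap.

Run:
```python
from t import *
z0=.0141
robot.move_l(tcp(0,-.02,z0+.001),speed=.1); robot.move_l(tcp(0,-.055,.075),speed=.2); robot.move_l(tcp(-.07,-.055,.075),speed=.2)
z,f0=enter(-.07); print(slide(-.07,z+.0004,f0,np.arange(-.012,.037,.006)),robot.read_opening(),robot.read_time())
im=robot.read_camera("wrist"); cv2.imwrite("pics/w8.png",im[:,:,::-1])
```

```text
down True [ 0.4099 -0.3056  0.0141] [0.24 1.45 6.49] t 41.5833
-0.012 tip -0.0118 push -0.1 lat 1.5 z -0.3 False
-0.006 tip -0.0058 push 0.3 lat 1.2 z 0.7 False
0.000 tip 0.0002 push 0.2 lat 0.9 z -0.5 False
0.006 tip 0.0062 push 0.7 lat 1.1 z 0.5 False
0.012 tip 0.0107 push 4.1 lat 0.6 z 1.0 False
0.018 tip 0.0179 push 2.1 lat 0.5 z -1.3 False
0.024 tip 0.0254 push -2.1 lat 0.7 z -4.1 False
0.030 tip 0.0307 push 0.0 lat 0.7 z -3.6 False
0.036 tip 0.0367 push -0.4 lat 1.0 z -3.9 False
False 0.017267057884440266 45.2083
```

The right gap shows the taper step (about 4 N of push) and then a downward spring force of about 4 N. I'll lower slightly, let go, back out and check.

Run:
```python
from t import *
robot.move_l(tcp(-.07,.036,.0141),speed=.02,stop_force=4); print(robot.read_ft_force().round(1))
robot.grip(.085); print(robot.read_opening())
robot.move_l(tcp(-.07,.030,.06),speed=.12); robot.move_l(tcp(-.07,-.03,.17),speed=.2); print(robot.read_time())
c=robot.get_calibration("wrist"); np.save("w9.npy",c,allow_pickle=True)
im=robot.read_camera("wrist"); cv2.imwrite("pics/w9.png",im[:,:,::-1])
for t in (.02,.036,.05): print(proj(c,g2-lat*.07+px*t+[0,0,.022]), proj(c,g2-lat*.07+px*(t-.103-.035)+[0,0,.052]))
```

```text
[ 1.   1.1 -1.6]
0.0853175234078083
47.4833
[257.55990814 -13.49246569] [257.14201034 152.22023456]
[257.61828532 -33.77177712] [257.20421119 133.43639886]
[257.66881781 -51.66737278] [257.25956705 116.54279678]
```

View pics/w9.png

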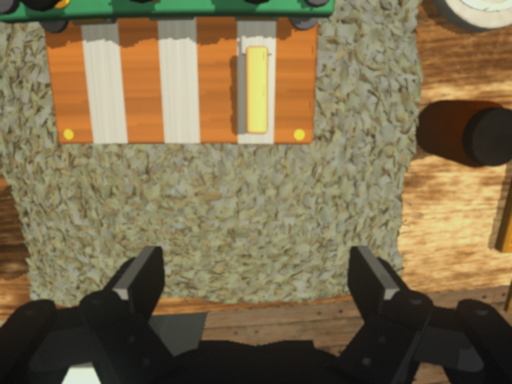

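The handle lies straight on the right strip, at (257,45) to (257,133). Its rear edge at row 133 matches a predicted tip 36 mm behind the shoe line. The jar at (470,135) stands upright.

```bash
python3 -c "
from bench import robot
robot.pause(.3); robot.sign_off(); print(robot.read_time())"
```

```text
the job is handed in; nothing more can be done
the job is handed in; nothing more can be done
```

The right shoe (gap3) is the one set to the gauge. I left the gauge lying in it, let go, backed the arm away and handed the job in at about 48 s of the 72 s allowed.

- **Left (gap1):** closed. The blade stopped hard about 3 mm short of the shoe line; my slide stopped itself on a 9 N rise in force.
- **Middle (gap2):** too wide. Push stayed at about 4–5 N of bed friction, with no step at the shoe.
- **Right (gap3):** correct. There was a springy push of about 4 N at the taper, then about 4 N pressing down once the blade was under.

**Last checks:** The final wrist picture shows the handle straight and centred on the right strip. Its rear edge is where a tip 36 mm behind the shoe line would put it, and the jar stands upright. Three things were not confirmed:
- The beam hid the blade tip.
- The contact force on the gauge after letting go was not measured.
- I did not identify the cork block for certain. The likely one was well away from the arm's path, and I did not check it again at the end.

**What failed or disagreed:**
- The first grasp closed on nothing, and a second attempt rode over the top of the handle. Touching the bench showed the real fingertips 10 mm behind the reported TCP, where the stated figure is 19 mm ahead. I corrected all heights by that 29 mm.
- In the middle gap I pressed on the bed with about 8 N, more than needed, so I eased off for the right one.
- After the right blade was fully under, the sideways drag read near zero rather than "a few N". The taper step and the downward spring force were clear.

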